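Index the drive flange and lock it with the pin

TASK

Turn the round flange on its spindle, by pushing its drive pins or rim round, until its rim notch faces the sliding index pin. Then push the index pin by its upright tab into the notch until it is seated against the stop screw at the bottom, gently (8 N seats it, never above 15 N), and let go so that it stays bearing on the screw. Keep the flange flat on its spindle and leave the spool, mug, bearing and screwdriver where they are.

Things in the scene. Friction and masses are not known exactly. Their poses are not given: they have to be found in the camera images.
- fixture: Fixed jig: plywood base 12 mm thick with a steel spindle, 28 mm diameter, its top 30 mm above the table, and an aluminium guide block. Origin: on the spindle axis at table height. Its +x points from the spindle to the index pin; base spans x -75 to +170, y -75 to +75 mm. Guide block x 74 to 98, y -25 to +25 mm, top 36 mm above the table.
- flange: Loose aluminium flange, 120 mm diameter, 0.3 to 0.6 kg, flat on the jig, its 30.4 mm bore round the spindle (1.2 mm play all round). Origin: centre of its underside, 12 mm above the table; +x runs through its only notch. Top face 30 mm above the table. Three upright steel drive pins, 12 mm thick, tops 58 mm above the table, stand 46 mm from the centre at 60, 180 and 300 degrees from the notch.
- notch (a point): Middle of the mouth of the flange's rim notch: 60 mm from the flange centre along flange +x, 22 mm above the table. Notch 16 mm wide, parallel sides, through the full 16 mm thickness, 18 mm deep. A 10 mm thick stop screw stands out of its bottom towards the mouth by 0 to 10 mm; its setting is not reported: feel for it. Turning the flange takes about 1 to 4 N at a drive pin; it does not coast.
- mark (a point): Fixed point of the jig where the notch mouth must come: 60 mm from the spindle axis along fixture +x, 22 mm above the table. A thin black line on the base and guide block points to it.
- index_pin (a joint): Travel in m of the index pin towards the spindle (along fixture -x); 0 = drawn back, starts between 0 and 0.006, can go to 0.034. Stays where left; takes about 2 N to slide. Its nose meets the rim of a misaligned flange at about 0.008, and the stop screw in the notch anywhere from 0.015 to 0.028 (screw setting and flange play): there it stops hard and, once pressed, stays bearing on it.
- tab (a point): Middle of the outer face (fixture +x side) of the index pin's upright black tab, 45 mm above the table; 140 mm from the spindle axis at travel 0. Tab 12 mm thick along fixture x, 34 mm wide along fixture y, from 14 to 62 mm above the table. Push this face towards the spindle.
- spool: Black filament spool lying flat, 200 mm diameter, 60 mm high; origin centre of underside. Leave alone.
- mug: White mug, 80 mm diameter, 90 mm high; origin centre of underside. Leave alone.
- bearing: Steel bearing ring, 52 mm diameter, 15 mm high, lying flat; origin centre of underside. Leave alone.
- screwdriver: Screwdriver lying on the table, about 200 mm long, 30 mm high; leave alone.
- nose (a point): Flat end of the index pin's nose, 6 mm diameter; origin: the middle of that end face, on the pin's axis, 22 mm above the table; 68 mm from the spindle axis at travel 0. Steel pin, 14 mm diameter; behind the flat end the nose tapers from 7 to 14 mm over 8 mm, so pushing it wedges the notch into line if the notch is off by less than about 4 mm.

How it is judged:
By the outcome, as a careful person would: the job done as asked, in the order asked, and still so for the second after the job is handed in, with the robot touching nothing.
It also fails if it takes over 58 s, if anything falls off the work surface, if the arm or the gripper's body presses on something with over 40 N, if the wrist force passes 120 N, or if a joint passes its speed limit or range.

ROBOT

A 6-joint arm with a two-finger parallel gripper is mounted at the origin on the work surface. World frame = base frame: x ahead of the robot, y to its left, z up, the work surface at z = 0. Lengths are in m, angles in rad, forces in N, time in s.
With the tool pointing down it reaches from about 0.4 to 0.825 m from the base axis. Payload 7 kg.
Tool frame: the origin (TCP) lies at the very end of the fingers, on their centre line; the grasp point (between the pads) lies 19 mm behind it; z points along the fingers, y is the line along which they close (so a half turn about z gives the same grasp; the last joint's range is limited). The gripper opens to 88 mm and grips with 3 to 60 N. Pads are 19 mm wide; open, the fingers measure 130 mm over their backs; the gripper's body (78 mm by 193 mm) begins 47 mm behind the grasp point.
Start: joints at [0.288, 0.359, 0.012, 0, -1.224, -0.288], TCP at [0.675, -0, 0.227] pointing down, gripper open.
Joint ranges: [-3.07, 3.07], [-1.43, 2.12], [-1.02, 1.25], [-3.03, 1.67], [-3.05, -0], [-3.03, 3.03]. Speed limits (rad/s): [2.39, 2.39, 3.01, 3.14, 3.14, 3.14].

INTERFACE

Orientations are given as a 3x3 rotation matrix whose columns are the frame's x, y, z axes.
In Python, from station import bot, cams gives the robot as it stands.
- The arm moves only by the tool step_arm, never from a script. Its argument "motion" is a list that holds one entry, the list of rows, each a list of 7 numbers: the gripper's target within -1 to 1 (fully open at 1, half-way at 0, shut at -1), then the shift along the tool's x, y, z in m, then the turn, a rotation vector about the tool's x, y, z in degrees. In form: [[[grip, dx, dy, dz, ax, ay, az], ...]]. A call has 1 to 8 rows; each row is the pose to reach, as a shift and turn from the pose commanded when the call began, along the tool's axes at that moment; what a row does not reach only later rows make up. A row lasts 1/10 s, in which the tool goes at most 50 mm and 8.59 degrees, less where a joint would pass 70% of its speed; a pose out of reach is approached as far as the arm can. A call with a gripper value outside its range is refused whole. The fingers move at their own pace and stop on an object; "grip_force" is the grip in N (left out, the last holds). Time passes only in rows, so rows that repeat a pose let the fingers close. It gives the time, the measured TCP pose, the force, the opening and the grip force at its end, in the units of the state.
- bot.state(): the state, without advancing time (a new reading comes with each control period).
- cams.grab_frame(name): name is "scene" or "side" or "wrist"; returns a dict with "image" (420x560x3 uint8, red, green, blue), "fx", "fy", "cx", "cy" (pixels), "R" (3x3) and "t" (3): a world point X has camera coordinates R X + t. Camera axes: x right, y down, z forward; pixel columns grow to the right and rows downward; lengths in m; the calibration is good to about 2 mm. A picture is of the moment at which its call begins. There is no depth.
- bot.hand_in(): hands the job in; it is judged then, once.
Trained networks look in a picture, given as the dict that the camera call returned (one of the last four; its "shot" number tells which), for a name from the list of things; names that differ only in an ending like _2 or _b are one class to them, and where a whole thing is asked for, a point or a joint stands for the part that bears it (a point fixed in the world has none). Each returns a list of dicts, best first, with "confidence" (0 to 1); they miss things now and then, are a little off and sometimes report something else, mostly with a low value. They report only what shows in the picture. A call takes as long as a camera call.
- cams.spot_in(picture, thing): "location" ([column, row] in pixels, amid what is visible of it).
- cams.regions_of(picture, thing): "mask" (420x560 bool, what is visible of it) and "location" ([column, row] in pixels, amid what is visible of it).
The state is a dict: "t": time; "joint_pos": joint angles; "qd": joint speeds; "effort": joint torques, N m; "eef_pos": TCP position; "eef_rot": TCP orientation; "contact_force": force on the tool from outside, world axes, zero at the start; "torque": the same for the moment, N m; "gripper_width": finger opening in m; "grip_force": force on a finger pad.
Only numpy, scipy, OpenCV 4.12 (cv2) and the standard library are available. Lean on these libraries where they do the work, as an engineer would, in place of code of your own. Each camera call takes 0.05 s, during which the arm holds its last target. There are 200 camera calls.

## Working session

There is one attempt and no reset: what is moved stays moved. The work goes in short steps, Python scripts to look and compute and a tool call to move; the robot and the scene stay as the last step left them, time stands still between calls to the robot, and variables do not carry over. Pictures are saved under pics/ and viewed, at most 10 in all, crops included, and the job is handed in when it is done.

Besides the shell and the picture viewer there is one more tool, called after "Request:" as name(argument=value, ...), one argument or row to a line, values as JSON. step_arm: Moves the arm, as the interface text tells. Its arguments: {"type":"object","properties":{"motion":{"type":"array","items":{"type":"array","items":{"type":"array","items":{"type":"number"}}}},"grip_force":{"type":"number"}},"required":["motion"]}

```bash
mkdir -p pics; ls
cat > h.py <<'E'
import numpy as np, cv2
from station import bot, cams
def ray(p,uv,z):
    d=p["R"].T@np.array([(uv[0]-p["cx"])/p["fx"],(uv[1]-p["cy"])/p["fy"],1.]);c=-p["R"].T@p["t"]
    return c+d*(z-c[2])/d[2]
def proj(p,X):
    q=p["R"]@np.asarray(X,float)+p["t"];return [p["fx"]*q[0]/q[2]+p["cx"],p["fy"]*q[1]/q[2]+p["cy"]]
E
python3 - <<'E'
from h import *
P={n:cams.grab_frame(n) for n in("scene","side","wrist")}
for n,p in P.items():
    print(n,np.round(-p["R"].T@p["t"],3),p["image"].shape)
    for th,z in (("flange",.03),("notch",.022),("tab",.045),("mark",.022),("fixture",.012),("nose",.022)):
        for d in cams.spot_in(p,th)[:2]: print(th,np.round(d["location"]),round(d["confidence"],2),np.round(ray(p,d["location"],z),3))
a=P["scene"]["image"];b=P["wrist"]["image"]
cv2.imwrite("pics/a.png",a[:,:,::-1]);cv2.imwrite("pics/b.png",b[:,:,::-1])
print(bot.state()["contact_force"],bot.state()["eef_rot"])
E
```

```text
pics
scene [ 1.288 -0.828  0.947] (420, 560, 3)
flange [251. 251.] 0.97 [ 0.573 -0.178  0.03 ]
flange [272. 242.] 0.67 [ 0.592 -0.111  0.03 ]
notch [250. 252.] 0.72 [ 0.569 -0.178  0.022]
tab [268. 245.] 0.38 [ 0.603 -0.138  0.045]
mark [272. 241.] 0.59 [ 0.582 -0.099  0.022]
fixture [270. 242.] 0.95 [ 0.572 -0.1    0.012]
nose [197. 304.] 0.7 [ 0.613 -0.405  0.022]
nose [280. 222.] 0.68 [ 0.539 -0.022  0.022]
side [ 0.505 -0.918  0.799] (420, 560, 3)
flange [292. 272.] 0.91 [ 0.57  -0.186  0.03 ]
notch [290. 271.] 0.68 [ 0.568 -0.176  0.022]
notch [282. 247.] 0.41 [ 0.55  -0.094  0.022]
tab [282. 230.] 0.5 [ 0.549 -0.054  0.045]
mark [283. 248.] 0.7 [ 0.554 -0.095  0.022]
fixture [281. 246.] 0.78 [ 0.549 -0.078  0.012]
nose [284. 226.] 0.52 [ 0.558 -0.011  0.022]
wrist [ 0.675 -0.079  0.384] (420, 560, 3)
flange [371.  48.] 0.93 [ 0.573 -0.156  0.03 ]
notch [375.  51.] 0.92 [ 0.565 -0.155  0.022]
notch [372. 121.] 0.36 [ 0.561 -0.079  0.022]
tab [378. 154.] 0.64 [ 0.558 -0.043  0.045]
mark [372. 122.] 0.96 [ 0.562 -0.079  0.022]
fixture [374. 125.] 0.45 [ 0.556 -0.075  0.012]
nose [381. 155.] 0.7 [ 0.546 -0.04   0.022]
[ 0.678392   -1.13045589  0.62926467] [[ 1.49569224e-05 -1.00000000e+00 -2.26188227e-05]
 [-1.00000000e+00 -1.49564294e-05 -2.17973865e-05]
 [ 2.17970482e-05  2.26191487e-05 -1.00000000e+00]]
```

View pics/a.png

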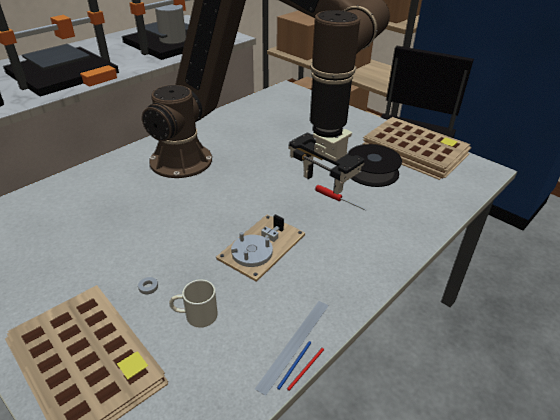

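View pics/b.png

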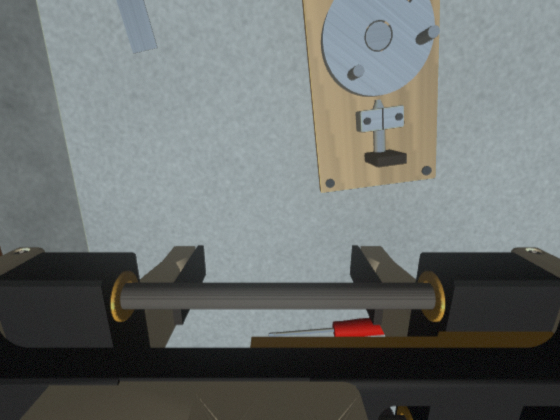

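Request:
step_arm(
  motion=[
    [[1, 0.045, 0.05, 0, 0, 0, 0], [1, 0.09, 0.1, 0, 0, 0, 0], [1, 0.09, 0.1, 0, 0, 0, 0], [1, 0.09, 0.1, 0, 0, 0, 0]],
  ],
)

```text
t: 1.45
eef_pos: [0.5721, -0.0923, 0.2275]
eef_rot: [[-0.002, -1.0, 0.0], [-1.0, 0.002, 0.0], [-0.0, -0.0, -1.0]]
contact_force: [1.0, 0.1, 0.9]
gripper_width: 0.0881
grip_force: 0.0
```

Run:
```python
from h import *
p=cams.grab_frame("wrist");print(bot.state()["eef_pos"],bot.state()["t"])
for th,z in (("flange",.03),("notch",.022),("tab",.045),("mark",.022),("fixture",.012),("nose",.022)):
    for d in cams.spot_in(p,th)[:2]: print(th,np.round(d["location"]),round(d["confidence"],2),np.round(ray(p,d["location"],z),3))
cv2.imwrite("pics/c.png",cv2.resize(p["image"][:300,70:470,::-1],None,fx=2,fy=2,interpolation=cv2.INTER_CUBIC))
import pickle;pickle.dump(p,open("c.pkl","wb"))
```

```text
[ 0.57381254 -0.0912975   0.2275195 ] 1.5
flange [273. 110.] 0.59 [ 0.577 -0.184  0.03 ]
notch [275. 115.] 0.55 [ 0.575 -0.179  0.022]
tab [293. 230.] 0.63 [ 0.553 -0.042  0.045]
mark [289. 184.] 0.73 [ 0.557 -0.095  0.022]
fixture [293. 181.] 0.84 [ 0.552 -0.097  0.012]
nose [296. 226.] 0.86 [ 0.547 -0.038  0.022]
nose [277. 112.] 0.61 [ 0.573 -0.182  0.022]
```

View pics/c.png

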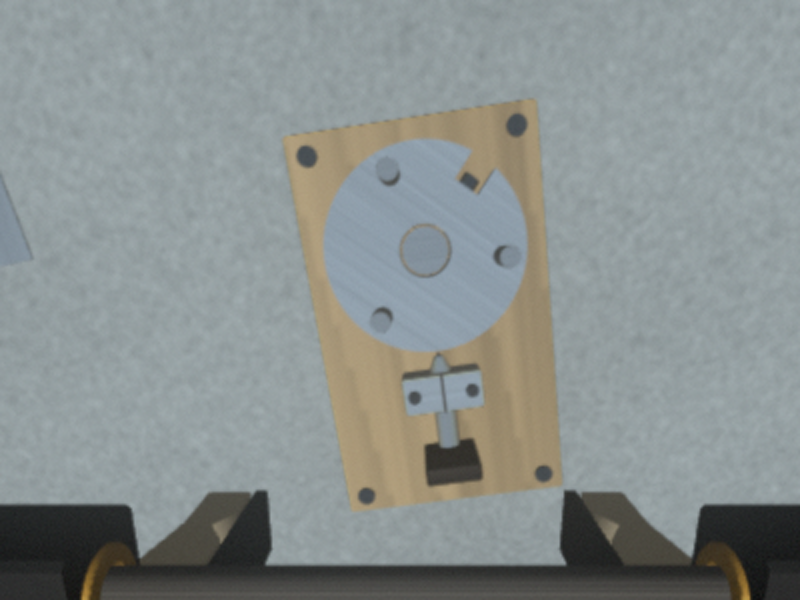

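Run:
```python
from h import *
import pickle;p=pickle.load(open("c.pkl","rb"))
f=lambda u,v,z:ray(p,(70+u/2,v/2),z)
c=[f(*q,.012) for q in((284,136),(536,99),(562,487),(350,511))]
c=[x[:2] for x in c]
print(np.round(c,3))
# corners fixture: (-75,?)... image top = fixture -x ; right = world -x
a=[(-.075,-.075),(-.075,.075),(.17,.075),(.17,-.075)]
A=np.array(a);C=np.array(c);ac=A.mean(0);cc=C.mean(0)
z=((C-cc)@[1,1j])@np.conj((A-ac)@[1,1j]);th=np.angle(z)
R=np.array([[np.cos(th),-np.sin(th)],[np.sin(th),np.cos(th)]]);o=cc-R@ac
print("theta",np.degrees(th),"o",o,"res",np.round(C-(A@R.T+o),4))
sp=f(425,250,.030);print("spindle",sp)
o2=sp[:2]
for n,u,v,zz in(("notch",483,163,.03),("scr",470,181,.022),("p1",388,168,.058),("p2",509,256,.058),("p3",381,319,.058),("tabtopmid",451,448,.062),("tabouterbot",455,484,.0145),("nose",439,356,.022),("gl",408,404,.036),("lineblk",442,388,.036)):
    X=f(u,v,zz)[:2];L=R.T@(X-o2);print(n,np.round(X,4),"fix",np.round(L,4),"ang",np.degrees(np.arctan2(L[1],L[0])).round(1),np.hypot(*L).round(4))
```

```text
[[ 0.648 -0.231]
 [ 0.502 -0.25 ]
 [ 0.47  -0.008]
 [ 0.618  0.01 ]]
theta 97.28313329758859 o [ 0.56568818 -0.1671592 ] res [[-0.0011  0.0006]
 [ 0.0012  0.0007]
 [ 0.     -0.0001]
 [-0.0001 -0.0012]]
spindle [ 0.56607895 -0.1673637   0.03      ]
notch [ 0.5335 -0.2144] fix [-0.0425  0.0383] ang 138.0 0.0572
scr [ 0.5398 -0.2057] fix [-0.0347  0.0309] ang 138.3 0.0465
p1 [ 0.5859 -0.2087] fix [-0.0435 -0.0145] ang -161.6 0.0459
p2 [ 0.5209 -0.1644] fix [0.0086 0.0444] ang 79.0 0.0453
p3 [ 0.5911 -0.1306] fix [ 0.0332 -0.0295] ang -41.6 0.0445
tabtopmid [ 0.551  -0.0552] fix [0.1131 0.0007] ang 0.4 0.1131
tabouterbot [ 0.5447 -0.0117] fix [0.1571 0.0015] ang 0.5 0.1571
nose [ 0.5569 -0.1028] fix [0.0652 0.0009] ang 0.8 0.0652
gl [ 0.5766 -0.0752] fix [ 0.0901 -0.0221] ang -13.8 0.0928
lineblk [ 0.5555 -0.0854] fix [0.0827 0.0001] ang 0.1 0.0827
```

Request:
step_arm(
  motion=[
    [[0, 0.04, -0.004, 0.04, 0, 0, -8], [0, 0.08, -0.008, 0.08, 0, 0, -16], [0, 0.1185, -0.011, 0.12, 0, 0, -24], [0, 0.1185, -0.011, 0.145, 0, 0, -25.7], [0, 0.1185, -0.011, 0.145, 0, 0, -25.7], [0, 0.1185, -0.011, 0.145, 0, 0, -25.7]],
  ],
)

```text
t: 2.4
eef_pos: [0.586, -0.2085, 0.0807]
eef_rot: [[0.433, -0.901, -0.002], [-0.901, -0.433, -0.0], [-0.001, 0.002, -1.0]]
contact_force: [-0.4, -0.6, 1.3]
gripper_width: 0.0463
grip_force: 0.0
```

Run:
```python
from h import *
s=bot.state();print(s["eef_pos"],np.degrees(np.arctan2(s["eef_rot"][1][1],s["eef_rot"][0][1])),s["joint_pos"],s["gripper_width"],s["contact_force"])
```

```text
[ 0.5859753  -0.20854533  0.08069756] -154.34443818642845 [-2.82037855e-02  3.99928656e-01 -2.87726371e-01  4.71061339e-04
 -8.85546674e-01  4.75678356e-01] 0.04634994042694406 [-0.44341239 -0.57457311  1.32396652]
```

Request:
step_arm(
  motion=[
    [[0, 0, 0, 0.025, 0, 0, 0], [0, 0, 0, 0.047, 0, 0, 0], [0, 0, 0, 0.047, 0, 0, 0], [-1, 0, 0, 0.047, 0, 0, 0], [-1, 0, 0, 0.047, 0, 0, 0], [-1, 0, 0, 0.047, 0, 0, 0], [-1, 0, 0, 0.047, 0, 0, 0], [-1, 0, 0, 0.047, 0, 0, 0]],
  ],
  grip_force=8,
)

```text
t: 3.2
eef_pos: [0.5863, -0.2086, 0.0353]
eef_rot: [[0.434, -0.901, 0.001], [-0.901, -0.434, -0.0], [0.001, -0.001, -1.0]]
contact_force: [0.2, 0.7, 3.3]
gripper_width: 0.0118
grip_force: 8.0
```

Request:
step_arm(
  motion=[
    [[-1, -0.0002, 0.004, 0, 0, 0, 5], [-1, -0.0007, 0.008, 0, 0, 0, 10], [-1, -0.0016, 0.0119, 0, 0, 0, 15], [-1, -0.0028, 0.0157, 0, 0, 0, 20], [-1, -0.0043, 0.0194, 0, 0, 0, 25], [-1, -0.0062, 0.023, 0, 0, 0, 30], [-1, -0.0083, 0.0264, 0, 0, 0, 35], [-1, -0.0108, 0.0296, 0, 0, 0, 40]],
  ],
)

```text
t: 4.0
eef_pos: [0.5557, -0.2118, 0.0353]
eef_rot: [[-0.25, -0.968, 0.002], [-0.968, 0.25, -0.0], [-0.0, -0.002, -1.0]]
contact_force: [1.4, 0.5, 0.9]
gripper_width: 0.0115
grip_force: 8.0
```

```bash
cat > q.py <<'E'
from h import *
c=np.array([.566,-.1672]);s=bot.state();d=s["eef_pos"][:2]-c
print("pos",s["eef_pos"],"r",np.hypot(*d),"ang fix",np.degrees(np.arctan2(d[1],d[0]))-97.3,"yaw y",np.degrees(np.arctan2(s["eef_rot"][1][1],s["eef_rot"][0][1]))-97.3,s["contact_force"],s["torque"],s["gripper_width"])
E
python3 q.py
```

```text
pos [ 0.55570024 -0.21183998  0.0353117 ] r 0.04581279986453709 ang fix -200.29245791150106 yaw y 68.20870829412236 [1.39442328 0.49448966 0.94281616] [-0.02978273 -0.70932018  0.08830023] 0.011458192560738184
```

Smooth, low force. Continue.

Request:
step_arm(
  motion=[
    [[-1, -0.0002, 0.004, 0, 0, 0, 5], [-1, -0.0007, 0.008, 0, 0, 0, 10], [-1, -0.0016, 0.0119, 0, 0, 0, 15], [-1, -0.0028, 0.0157, 0, 0, 0, 20], [-1, -0.0043, 0.0194, 0, 0, 0, 25], [-1, -0.0062, 0.023, 0, 0, 0, 30], [-1, -0.0083, 0.0264, 0, 0, 0, 35], [-1, -0.0108, 0.0296, 0, 0, 0, 40]],
  ],
)

```text
t: 4.8
eef_pos: [0.5297, -0.1942, 0.0353]
eef_rot: [[-0.814, -0.581, 0.002], [-0.581, 0.814, -0.001], [-0.001, -0.002, -1.0]]
contact_force: [1.9, -2.5, 1.3]
gripper_width: 0.0119
grip_force: 8.0
```

Request:
step_arm(
  motion=[
    [[-1, -0.0002, 0.004, 0, 0, 0, 5], [-1, -0.0007, 0.008, 0, 0, 0, 10], [-1, -0.0016, 0.0119, 0, 0, 0, 15], [-1, -0.0028, 0.0157, 0, 0, 0, 20], [-1, -0.0043, 0.0194, 0, 0, 0, 25], [-1, -0.0062, 0.023, 0, 0, 0, 30], [-1, -0.0083, 0.0264, 0, 0, 0, 35], [-1, -0.0108, 0.0296, 0, 0, 0, 40]],
  ],
)

```text
t: 5.6
eef_pos: [0.5207, -0.1641, 0.0353]
eef_rot: [[-0.997, 0.078, 0.001], [0.078, 0.997, -0.001], [-0.001, -0.001, -1.0]]
contact_force: [0.2, -3.3, 2.2]
gripper_width: 0.0116
grip_force: 8.0
```

Request:
step_arm(
  motion=[
    [[-1, -0.0002, 0.004, 0, 0, 0, 5], [-1, -0.0007, 0.008, 0, 0, 0, 10], [-1, -0.0016, 0.0119, 0, 0, 0, 15], [-1, -0.0024, 0.0146, 0, 0, 0, 18.5], [-1, -0.0024, 0.0146, 0, 0, 0, 18.5], [-1, -0.0024, 0.0146, 0, 0, 0, 18.5]],
  ],
)

```text
t: 6.2
eef_pos: [0.524, -0.1494, 0.0352]
eef_rot: [[-0.923, 0.386, 0.001], [0.386, 0.923, -0.0], [-0.001, 0.0, -1.0]]
contact_force: [-0.6, -1.7, 5.2]
gripper_width: 0.012
grip_force: 8.0
```

```bash
python3 q.py
python3 - <<'E'
from h import *
p=cams.grab_frame("scene");u,v=map(int,proj(p,[.563,-.13,.03]))
cv2.imwrite("pics/d.png",cv2.resize(p["image"][v-50:v+50,u-60:u+60,::-1],None,fx=6,fy=6,interpolation=cv2.INTER_CUBIC))
E
```

```text
pos [ 0.52404785 -0.14939428  0.03516202] r 0.04557440876931687 ang fix 59.7022145109285 yaw y -29.983075463025514 [-0.64958015 -1.66992808  5.21295459] [-0.84875467  0.05544325 -0.09687235] 0.011961447302090877
```

View pics/d.png

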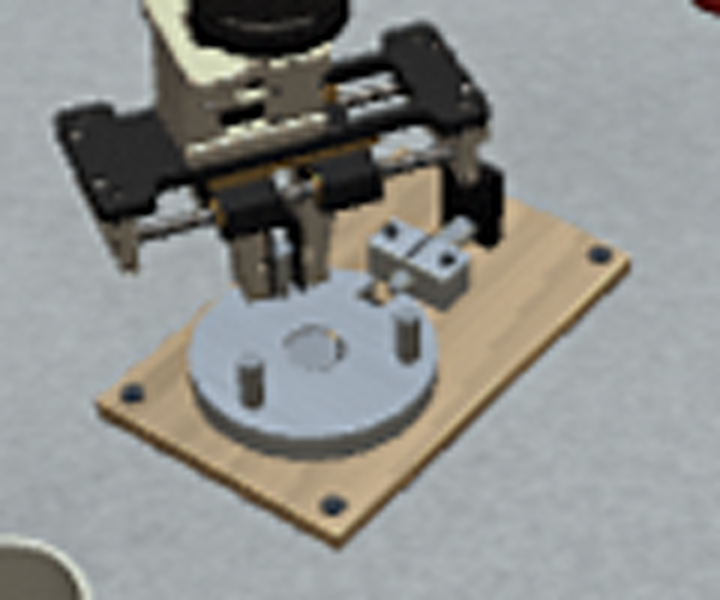

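Request:
step_arm(
  motion=[
    [[-0.5, 0, 0, 0, 0, 0, 0], [-0.3, 0, 0, 0, 0, 0, 0], [-0.3, 0, 0, 0, 0, 0, 0], [-0.3, 0, 0, -0.025, 0, 0, 0], [-0.3, 0, 0, -0.06, 0, 0, -8], [-0.3, -0.004, 0.012, -0.1, 0, 0, -16], [-0.3, -0.008, 0.025, -0.14, 0, 0, -24], [-0.3, -0.012, 0.037, -0.19, 0, 0, -32]],
  ],
)

```text
t: 7.05
eef_pos: [0.5479, -0.1195, 0.2236]
eef_rot: [[-0.986, -0.166, -0.002], [-0.166, 0.986, 0.0], [0.002, 0.001, -1.0]]
contact_force: [1.8, -1.2, -0.3]
gripper_width: 0.0307
grip_force: 0.0
```

```bash
python3 q.py
```

```text
pos [ 0.54792727 -0.11947398  0.22364555] r 0.05103328807136417 ang fix 13.440506025583261 yaw y 2.241021810501465 [ 1.77935458 -1.15702737 -0.27843365] [-0.00709744 -0.32934143 -0.01434973] 0.030720010878981612
```

Request:
step_arm(
  motion=[
    [[-1, -0.004, 0.003, 0, 0, 0, -8], [-1, -0.008, 0.006, 0, 0, 0, -16], [-1, -0.012, 0.009, 0, 0, 0, -24], [-1, -0.016, 0.012, 0, 0, 0, -32], [-1, -0.02, 0.016, 0, 0, 0, -40], [-1, -0.024, 0.02, 0, 0, 0, -48], [-1, -0.03, 0.024, 0, 0, 0, -56], [-1, -0.03, 0.024, 0, 0, 0, -64]],
  ],
)

```text
t: 7.85
eef_pos: [0.5748, -0.0909, 0.2226]
eef_rot: [[-0.283, -0.959, -0.001], [-0.959, 0.283, 0.0], [0.0, 0.001, -1.0]]
contact_force: [-0.1, 0.0, 0.4]
gripper_width: 0.0003
grip_force: 0.0
```

Request:
step_arm(
  motion=[
    [[-1, 0, 0, 0, 0, 0, -8], [-1, 0, 0, 0, 0, 0, -16], [-1, 0, 0, 0, 0, 0, -24], [-1, 0, 0, 0, 0, 0, -24], [-1, 0, 0, 0, 0, 0, -24]],
  ],
)

```text
t: 8.35
eef_pos: [0.5744, -0.0914, 0.2228]
eef_rot: [[0.121, -0.993, -0.0], [-0.993, -0.121, 0.0], [-0.0, 0.0, -1.0]]
contact_force: [0.7, -0.3, -0.8]
gripper_width: 0.0005
grip_force: 0.0
```

```bash
python3 q.py
python3 - <<'E'
from h import *
p=cams.grab_frame("wrist")
cv2.imwrite("pics/e.png",cv2.resize(p["image"][:300,70:470,::-1],None,fx=2,fy=2,interpolation=cv2.INTER_CUBIC))
import pickle;pickle.dump(p,open("e.pkl","wb"))
E
```

```text
pos [ 0.57436735 -0.09141064  0.22280682] r 0.0762498536929058 ang fix -13.600096807842121 yaw y -270.3231308785363 [ 0.69635746 -0.26865338 -0.76067979] [ 0.01953856  0.08800215 -0.02275031] 0.00045721111345812474
```

View pics/e.png

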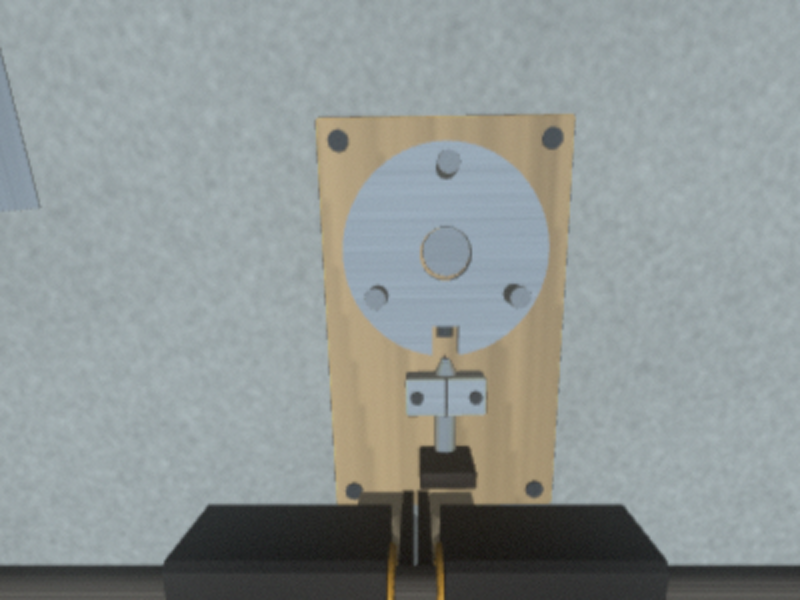

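Run:
```python
from h import *
import pickle;p=pickle.load(open("e.pkl","rb"))
f=lambda u,v,z:ray(p,(70+u/2,v/2),z)[:2]
t=np.radians(97.3);R=np.array([[np.cos(t),-np.sin(t)],[np.sin(t),np.cos(t)]])
s=f(446,252,.03);print(s)
for n,u,v,z in(("tabout",448,487,.062),("tabL",420,487,.062),("tabR",476,487,.062),("nose",446,358,.022),("notch",445,352,.03),("scr",445,336,.022),("p180",449,162,.058),("pl",376,297,.058),("pr",517,297,.058),("scrtip",445,338,.022)):
    X=f(u,v,z);print(n,X.round(4),(R.T@(X-s)).round(4))
X=np.array([.566,-.1672])+R@[.162,0];st=bot.state();print("hover",X,st["eef_rot"].T@np.r_[X-st["eef_pos"][:2],.04-st["eef_pos"][2]] if hasattr(st["eef_rot"],"T") else 0)
```

```text
[ 0.5654157  -0.16711267]
tabout [ 0.5476 -0.0343] [0.134  0.0008]
tabL [ 0.5642 -0.0323] [ 0.1339 -0.0159]
tabR [ 0.5311 -0.0363] [0.1341 0.0174]
nose [ 0.5563 -0.1039] [0.0639 0.001 ]
notch [ 0.558  -0.1089] [ 0.0586 -0.0001]
scr [ 0.5588 -0.1175] [0.0501 0.0003]
p180 [ 0.5715 -0.2114] [-0.0447 -0.0004]
pl [ 0.6017 -0.1393] [ 0.023  -0.0395]
pr [ 0.5252 -0.1486] [0.0235 0.0375]
scrtip [ 0.5586 -0.1162] [0.0513 0.0003]
hover [ 0.54541553 -0.0065131 ] [-0.08779701  0.01836173  0.18286407]
```

Request:
step_arm(
  motion=[
    [[-1, -0.044, 0.009, 0, 0, 0, 0], [-1, -0.088, 0.018, 0.03, 0, 0, 0], [-1, -0.088, 0.018, 0.075, 0, 0, 0], [-1, -0.088, 0.018, 0.12, 0, 0, 0], [-1, -0.088, 0.018, 0.16, 0, 0, 0], [-1, -0.088, 0.018, 0.187, 0, 0, 0], [-1, -0.088, 0.018, 0.187, 0, 0, 0], [-1, -0.088, 0.018, 0.187, 0, 0, 0]],
  ],
)

```text
t: 9.2
eef_pos: [0.5459, -0.0065, 0.0364]
eef_rot: [[0.124, -0.992, -0.001], [-0.992, -0.124, -0.001], [0.001, 0.001, -1.0]]
contact_force: [-0.2, -0.4, 0.4]
gripper_width: 0.0002
grip_force: 0.0
```

```bash
cat > f.py <<'E'
from h import *
t=np.radians(97.3);R=np.array([[np.cos(t),-np.sin(t)],[np.sin(t),np.cos(t)]])
s=bot.state();print("t",s["t"],"fix",(R.T@(s["eef_pos"][:2]-[.566,-.1672])).round(4),s["eef_pos"][2].round(4),"F fix",(R.T@s["contact_force"][:2]).round(2),s["contact_force"][2].round(1))
E
python3 f.py;python3 f.py
```

```text
t 9.2 fix [ 0.162  -0.0005] 0.0364 F fix [-0.34  0.24] 0.4
t 9.2 fix [ 0.162  -0.0005] 0.0364 F fix [-0.34  0.24] 0.4
```

Request:
step_arm(
  motion=[
    [[-1, 0.004, 0, 0, 0, 0, 0], [-1, 0.008, 0, 0, 0, 0, 0], [-1, 0.011, 0, 0, 0, 0, 0], [-1, 0.014, 0, 0, 0, 0, 0], [-1, 0.016, 0, 0, 0, 0, 0], [-1, 0.018, 0, 0, 0, 0, 0], [-1, 0.02, 0, 0, 0, 0, 0], [-1, 0.022, 0, 0, 0, 0, 0]],
  ],
)

```text
t: 10.0
eef_pos: [0.5487, -0.0282, 0.0361]
eef_rot: [[0.126, -0.992, 0.0], [-0.992, -0.126, 0.0], [-0.0, -0.001, -1.0]]
contact_force: [0.1, 2.1, 2.3]
gripper_width: 0.0005
grip_force: 1.0
```

```bash
python3 f.py
```

```text
t 10.0 fix [ 0.1401 -0.0005] 0.0361 F fix [ 2.06 -0.39] 2.3
```

Request:
step_arm(
  motion=[
    [[-1, 0.001, 0, 0, 0, 0, 0], [-1, 0.002, 0, 0, 0, 0, 0], [-1, 0.003, 0, 0, 0, 0, 0], [-1, 0.003, 0, 0, 0, 0, 0]],
  ],
)

```text
t: 10.4
eef_pos: [0.5488, -0.0313, 0.036]
eef_rot: [[0.125, -0.992, -0.0], [-0.992, -0.125, -0.0], [0.0, 0.0, -1.0]]
contact_force: [0.2, 1.5, 0.6]
gripper_width: 0.0005
grip_force: 0.6
```

Request:
step_arm(
  motion=[
    [[-1, 0.0007, 0, 0, 0, 0, 0], [-1, 0.0014, 0, 0, 0, 0, 0], [-1, 0.002, 0, 0, 0, 0, 0]],
  ],
)

```text
t: 10.7
eef_pos: [0.549, -0.0332, 0.036]
eef_rot: [[0.125, -0.992, -0.0], [-0.992, -0.125, 0.0], [-0.0, 0.0, -1.0]]
contact_force: [0.6, 2.2, 0.2]
gripper_width: 0.0002
grip_force: 1.0
```

Request:
step_arm(
  motion=[
    [[-1, 0.0005, 0, 0, 0, 0, 0], [-1, 0.001, 0, 0, 0, 0, 0]],
  ],
)

```text
t: 10.9
eef_pos: [0.5491, -0.0343, 0.036]
eef_rot: [[0.125, -0.992, -0.0], [-0.992, -0.125, -0.0], [0.0, 0.0, -1.0]]
contact_force: [1.5, 2.9, -0.1]
gripper_width: 0.0004
grip_force: 1.0
```

Request:
step_arm(
  motion=[
    [[-1, 0.0004, 0, 0, 0, 0, 0], [-1, 0.0008, 0, 0, 0, 0, 0]],
  ],
)

```text
t: 11.1
eef_pos: [0.5492, -0.035, 0.036]
eef_rot: [[0.125, -0.992, -0.0], [-0.992, -0.125, -0.0], [0.0, 0.0, -1.0]]
contact_force: [1.9, 2.0, -0.8]
gripper_width: 0.0005
grip_force: 1.0
```

Request:
step_arm(
  motion=[
    [[-1, 0.0004, 0, 0, 0, 0, 0], [-1, 0.0008, 0, 0, 0, 0, 0]],
  ],
)

```text
t: 11.3
eef_pos: [0.5493, -0.0355, 0.036]
eef_rot: [[0.125, -0.992, 0.0], [-0.992, -0.125, 0.0], [-0.0, -0.0, -1.0]]
contact_force: [-0.6, 6.3, -0.5]
gripper_width: 0.0006
grip_force: 2.5
```

Request:
step_arm(
  motion=[
    [[-1, 0.0004, 0, 0, 0, 0, 0], [-1, 0.0008, 0, 0, 0, 0, 0]],
  ],
)

```text
t: 11.5
eef_pos: [0.5494, -0.0363, 0.036]
eef_rot: [[0.125, -0.992, -0.0], [-0.992, -0.125, 0.0], [-0.0, -0.0, -1.0]]
contact_force: [1.0, 5.3, -0.6]
gripper_width: 0.0002
grip_force: 2.5
```

Request:
step_arm(
  motion=[
    [[-1, 0.0004, 0, 0, 0, 0, 0], [-1, 0.0008, 0, 0, 0, 0, 0]],
  ],
)

```text
t: 11.7
eef_pos: [0.5496, -0.0371, 0.036]
eef_rot: [[0.125, -0.992, 0.0], [-0.992, -0.125, 0.0], [-0.0, -0.0, -1.0]]
contact_force: [0.2, 5.4, -0.5]
gripper_width: 0.0004
grip_force: 2.5
```

Request:
step_arm(
  motion=[
    [[-1, 0.0003, 0, 0, 0, 0, 0], [-1, 0.0006, 0, 0, 0, 0, 0]],
  ],
)

```text
t: 11.9
eef_pos: [0.5496, -0.0377, 0.036]
eef_rot: [[0.125, -0.992, 0.0], [-0.992, -0.125, 0.0], [-0.0, -0.0, -1.0]]
contact_force: [-0.5, 4.2, -0.7]
gripper_width: 0.0003
grip_force: 2.5
```

Request:
step_arm(
  motion=[
    [[-1, 0.0002, 0, 0, 0, 0, 0], [-1, 0.0004, 0, 0, 0, 0, 0]],
  ],
)

```text
t: 12.1
eef_pos: [0.5496, -0.0379, 0.036]
eef_rot: [[0.125, -0.992, 0.0], [-0.992, -0.125, 0.001], [-0.001, -0.0, -1.0]]
contact_force: [-0.2, 6.9, 0.4]
gripper_width: 0.0005
grip_force: 3.8
```

Request:
step_arm(
  motion=[
    [[-1, 0.0001, 0, 0, 0, 0, 0], [-1, 0.0002, 0, 0, 0, 0, 0]],
  ],
)

```text
t: 12.3
eef_pos: [0.5496, -0.0379, 0.036]
eef_rot: [[0.125, -0.992, 0.0], [-0.992, -0.125, 0.001], [-0.001, -0.0, -1.0]]
contact_force: [-1.0, 7.7, 0.5]
gripper_width: 0.0009
grip_force: 4.2
```

```bash
python3 f.py
```

```text
t 12.3 fix [ 0.1303 -0.0002] 0.036 F fix [7.78 0.04] 0.5
```

Request:
step_arm(
  motion=[
    [[-1, 0.0002, 0, 0, 0, 0, 0], [-1, 0.0004, 0, 0, 0, 0, 0], [-1, 0.0004, 0, 0, 0, 0, 0]],
  ],
)

```text
t: 12.6
eef_pos: [0.5497, -0.038, 0.036]
eef_rot: [[0.125, -0.992, 0.0], [-0.992, -0.125, 0.001], [-0.001, -0.0, -1.0]]
contact_force: [-1.1, 10.2, 0.4]
gripper_width: 0.0004
grip_force: 4.9
```

Request:
step_arm(
  motion=[
    [[-1, 0, 0, 0, 0, 0, 0], [-1, -0.002, 0, 0, 0, 0, 0], [-1, -0.006, 0, 0, 0, 0, 0], [-1, -0.02, 0, 0, 0, 0, 0], [-1, -0.03, 0, -0.02, 0, 0, 0], [-1, -0.03, 0, -0.06, 0, 0, 0], [-1, -0.01, 0, -0.1, 0, 0, 0], [-1, 0.02, 0, -0.14, 0, 0, 0]],
  ],
)

```text
t: 13.4
eef_pos: [0.5518, -0.0579, 0.1776]
eef_rot: [[0.128, -0.992, -0.0], [-0.992, -0.128, -0.0], [0.0, 0.0, -1.0]]
contact_force: [1.8, 0.3, -0.5]
gripper_width: 0.0007
grip_force: 0.0
```

Request:
step_arm(
  motion=[
    [[-1, 0.02, -0.01, -0.03, 0, 0, 0], [-1, 0.036, -0.018, -0.047, 0, 0, 0], [-1, 0.036, -0.018, -0.047, 0, 0, 0], [-1, 0.036, -0.018, -0.047, 0, 0, 0]],
  ],
)

```text
t: 13.8
eef_pos: [0.5741, -0.092, 0.2226]
eef_rot: [[0.124, -0.992, -0.001], [-0.992, -0.124, 0.0], [-0.0, 0.001, -1.0]]
contact_force: [-1.1, -0.3, -1.4]
gripper_width: 0.0002
grip_force: 0.0
```

```bash
python3 q.py
python3 - <<'E'
from h import *
p=cams.grab_frame("wrist")
cv2.imwrite("pics/g.png",cv2.resize(p["image"][:300,70:470,::-1],None,fx=2,fy=2,interpolation=cv2.INTER_CUBIC))
E
```

```text
pos [ 0.5741282  -0.09202364  0.22259897] r 0.07561449888375554 ang fix -13.470948419427657 yaw y -270.1591620377009 [-1.07754926 -0.26109156 -1.42650244] [ 0.01199196  0.02217205 -0.04228077] 0.000196397714622367
```

View pics/g.png

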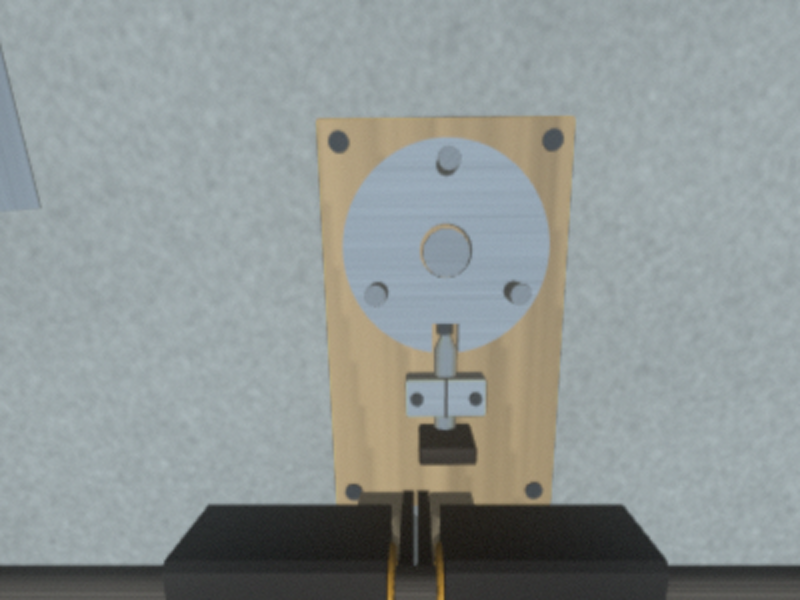

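The picture shows the nose in the notch, touching the screw at about (445, 335). The flange is flat and pushed back against the spindle, and the robot is clear.

```bash
python3 -c "
from station import bot
print(bot.hand_in())"
```

```text
the job is handed in; nothing more can be done
None
```

The job is handed in at about 14 s. I turned the flange until its notch faced the index pin, then pushed the pin in until it seated against the stop screw. My last reading was about 10 N. After I let go, the pin was still touching the screw in the last picture, and I moved none of the other objects.

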